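# Unplug the charged slim battery and add it to the pile

### The arm

A 6-joint arm with a two-finger parallel gripper is mounted at the origin on the work surface. World frame = base frame: x ahead of the robot, y to its left, z up, the work surface at z = 0. Lengths are in mm, angles in rad, forces in N, time in s.
With the tool pointing down it reaches from about 350 to 800 mm from the base axis. Payload 7.3 kg.
Tool frame: the origin (TCP) lies at the very end of the fingers, on their centre line; the grasp point (between the pads) lies 19 mm behind it; z points along the fingers, y is the line along which they close (so a half turn about z gives the same grasp; the last joint's range is limited). The gripper opens to 85 mm and grips with 20 to 120 N. Pads are 22 mm wide; open, the fingers measure 114 mm over their backs; the gripper's body (76 mm by 85 mm) begins 54 mm behind the grasp point. The pads swing forward as they close: fully open they stand 13 mm farther back than shut.
Start: joints at [1.024, 0.342, 1.524, -0, 1.275, -0.146], TCP at [204.819, 483.419, 231.322] pointing down, gripper open.
Joint ranges: [-2.53, 2.53], [-0.77, 2.02], [0.04, 2.7], [-1, 4.14], [0.28, 2.66], [-3.11, 3.11]. Speed limits (rad/s): [2.57, 2.57, 3.14, 3.14, 3.14, 3.14].

### API

Orientations are given as a rotation vector (axis times angle).
In Python, from bench import bot gives the robot as it stands. The module is installed in compiled form; this text tells all that it offers.
- The arm moves only by the tool move_arm, never from a script. Its arguments are lists of equal length, an entry for each row: "claw": the closure, from 0 (fully open) to 1 (shut); "linear": the shift along the tool's x, y, z in m, a list of three; "roll": the turn about the tool's z in degrees. A call has 1 to 5 rows; each row shifts and turns the commanded pose from where the row before left it, along the tool's axes as they then stand; what a row does not reach is not made up. A row lasts 1/12 s, in which the tool goes at most 41.7 mm and 7.16 degrees, less where a joint would pass 70% of its speed; a pose out of reach is approached as far as the arm can. A call is refused whole if a number of a shift passes 0.0417 or a number of a turn 7.16, either way. A call with a gripper value outside its range is refused whole. The fingers move at their own pace and stop on an object; the grip force is fixed at half the most. Time passes only in rows, so rows that do not move let the fingers close. It gives the time, the measured TCP pose, the force, the opening and the grip force at its end, in the units of the state.
- bot.read_state(): the state, without advancing time (a new reading comes with each control period).
- bot.capture(name): name is "scene" or "side" or "wrist"; returns a dict with "color" (480x640x3 uint8, red, green, blue), "range_z" (480x640 float32, mm along the optical axis (not along the pixel's ray), 0 where there is no reading), "intrinsics" (3x3 intrinsics, pixels), "cam_to_world" (4x4, takes a point from camera to world coordinates); the wrist camera has in their place "tool_from_camera" (4x4, takes a point from camera to tool coordinates, whose origin is the TCP and whose axes are the flange's). Camera axes: x right, y up, looking along -z (the intrinsics and any distortion apply to the point x, -y, -z); pixel columns grow to the right and rows downward; lengths in mm; the calibration is good to about 2 mm. A picture is of the moment at which its call begins: read the wrist's pose just before it.
- bot.finish_job(): hands the job in; it is judged then, once.
The state is a dict: "clock": time; "joints": joint angles; "qvel": joint speeds; "effort": joint torques, N m; "position": TCP position; "tcp_rot": TCP orientation; "ft_force": force on the tool from outside, world axes, zero at the start; "ft_torque": the same for the moment, N m; "opening": opening from 0.0 (shut) to 1.0 (fully open); "gripper_force": force on a finger pad.
Only numpy, scipy, OpenCV 4.12 (cv2) and the standard library are available. Lean on these libraries where they do the work, as an engineer would, in place of code of your own. Each camera call takes 0.05 s, during which the arm holds its last target. There are 200 camera calls.

### The job

Pull the slim battery pack out of its charger, against the click of its catch, and then set it down gently and squarely on top of the pile of two packs of the same kind, with its pull loop right above theirs. Leave the thick pack plugged in its charger, keep the pile neat, and do not disturb the blender, the jar or the mould frame.

Things in the scene. Friction and masses are not known exactly. Their poses are not given: they have to be found in the camera images.
- pack: slim battery pack to pull out of its charger: grey block 100 (x) x 62 (y) x 24 mm high, about 0.3 kg; origin at the centre of the block's underside, z up. Pull loop at its -x end, plug at its +x end. It slides out along its own -x; the catch gives at 10 to 16 N. Drawn 70 to 85 mm, it still lies level on the bed, its middle clear of the cheeks, to be gripped across its width
- pack_loop (a point): centre of the opening of the pack's flat black pull loop, 66.5 mm to -x of the pack's origin, 17 mm above its underside. Opening 33 x 50 mm (x by y), open from above so that fingertips can be hooked in it; bars 12 to 22 mm above the underside, the cross bar at the far end 9 mm thick. Fingertips clear the charger's bed if less than 15 mm below this point
- pack_plug (a point): tip of the pack's plug tongue (22 mm long, 40 wide, 4 to 14 mm above the underside), 72 mm to +x of the pack's origin; it is clear of the socket when the pack has come 30 mm
- charger: fixed black charger holding the slim pack; origin on the table straight below the plugged-in pack's origin, same axes. Bed 14 mm above the table, from x = -110 mm (46 mm wide there) to the socket. Two cheeks, 12 mm thick, 38 mm high, flank the pack from x = -50 to +50 mm. Socket housing 50 mm high, 90 wide, x = 51 to 111 mm
- pile_low: lower pack of the pile, lying on the table: a loose slim pack, exactly like the one to pull, same origin and axes
- pile_top: upper pack of the pile, a loose slim pack lying squarely on the lower one, same origin and axes; its top is 48 mm above the table
- pile_low_loop (a point): centre of the lower pile pack's loop opening
- pile_top_loop (a point): centre of the upper pile pack's loop opening
- thick_pack: thick battery pack to be left plugged in: same plan, loop and tongue, but 46 mm high; origin at the centre of the block's underside
- thick_charger: the fixed charger that holds the thick pack, same shape as the other one
- blender: bystander: cordless hand blender lying with its handle towards the robot, about 380 mm long, 52 mm high, origin on the table near the foot of its handle
- jar: bystander: glass jar, 70 mm across, 70 mm high, origin at its underside
- frame: bystander: flat square mould frame, 180 x 180 x 14 mm, lying on an orange felt; origin at the centre of its underside
Things that resemble listed ones, but are neither listed nor needed, are in the scene too. Leave any green look-alike of the thick_charger alone.

How it is judged (in metres and radians):
On the way:
1. the slim pack is drawn out along its charger's bed until its plug is clear of the socket (x of pack in the frame of charger below -0.03 m and distance between pack and charger below 0.13 m), for 0.1 s.
At the end, for the whole second after the job is handed in: The slim pack lies flat on the pile: its middle within 8 mm of the middle of the pack below and its loop within 13 mm of the loop below, the same for the two lower packs, the lowest on the table, all at rest, and the thick pack within 6 mm of home in its charger (horizontal distance between pack and pile_top below 0.008 m and horizontal distance between pack_loop and pile_top_loop below 0.013 m and z of pack in the frame of pile_top between 0.0215 and 0.0265 m and angle between each of pack, pile_top's own z axis and vertical below 0.06 rad and horizontal distance between pile_top and pile_low below 0.008 m and horizontal distance between pile_top_loop and pile_low_loop below 0.013 m and z of pile_top in the frame of pile_low between 0.0215 and 0.0265 m and height (world z) of pile_low below 0.004 m and angle between pile_low's own z axis and vertical below 0.04 rad and horizontal distance between thick_pack and thick_charger below 0.006 m and linear speed of each of pack, pile_top, pile_low below 0.02 m/s); the robot touches nothing.
It fails at once if the thick pack is pulled from its charger (more than 10 mm) (horizontal distance between thick_pack and thick_charger above 0.01 m).
It fails at once if the slim pack is dropped or slammed on the pile (faster than 0.45 m/s within 15 mm above its place) (horizontal distance between pack and pile_top below 0.04 m and z of pack in the frame of pile_top below 0.039 m and linear speed of pack above 0.45 m/s).
It fails at once if the blender is moved more than 30 mm (distance of blender from where it was at the start of the episode above 0.03 m).
It fails at once if the jar is moved more than 30 mm (distance of jar from where it was at the start of the episode above 0.03 m).
It fails at once if the frame is moved more than 30 mm (distance of frame from where it was at the start of the episode above 0.03 m).
It also fails if it takes over 54 s, if anything falls off the work surface, if the arm or the gripper's body presses on something with over 40 N, if the wrist force passes 120 N, or if a joint passes its speed limit or range.

## Working session

There is one attempt and no reset: what is moved stays moved. The work goes in short steps, Python scripts to look and compute and a tool call to move; the robot and the scene stay as the last step left them, time stands still between calls to the robot, and variables do not carry over. Pictures are saved under pics/ and viewed, at most 10 in all, crops included, and the job is handed in when it is done.

Besides the shell and the picture viewer there is one more tool, called after "Request:" as name(argument=value, ...), one argument or row to a line, values as JSON. move_arm: Moves the arm, as the interface text tells. Its arguments: {"type":"object","properties":{"claw":{"type":"array","items":{"type":"number"}},"linear":{"type":"array","items":{"type":"array","items":{"type":"number"}}},"roll":{"type":"array","items":{"type":"number"}}},"required":["claw","linear","roll"]}

```bash
mkdir -p pics; cat > h.py <<'E'
import numpy as np, cv2
from bench import bot
from scipy.spatial.transform import Rotation as R
def world(c,u,v,T=None):
    u=np.asarray(u);v=np.asarray(v);K=np.array(c["intrinsics"]);z=c["range_z"][v,u]
    p=np.stack([(u-K[0,2])/K[0,0]*z,-(v-K[1,2])/K[1,1]*z,-z,np.ones_like(z)],-1)
    T=np.array(c["cam_to_world"]) if T is None else T
    return (p@T.T)[...,:3]
def grab(n):
    s=bot.read_state();c=bot.capture(n)
    if n=="wrist":
        T=np.eye(4);T[:3,:3]=R.from_rotvec(s["tcp_rot"]).as_matrix();T[:3,3]=s["position"]
        c["cam_to_world"]=T@np.array(c["tool_from_camera"])
    return c
E
python3 - <<'E'
from h import *
import pickle
s=bot.read_state();print(s)
for n in ("scene","side"):
    c=grab(n);cv2.imwrite(f"pics/{n}0.png",c["color"][...,::-1]);pickle.dump(c,open(n+".pkl","wb"))
    print(n,np.array(c["cam_to_world"]).round(2).tolist(),np.array(c["intrinsics"]).round(1).tolist(),[k for k in c])
E
```

```text
{'clock': 0.0, 'joints': array([ 1.02404329e+00,  3.42735317e-01,  1.52502508e+00,  3.20328745e-06,
        1.27540801e+00, -1.45981047e-01]), 'qvel': array([ 4.09755332e-05,  1.03377698e-04,  2.78584534e-04, -2.35538532e-04,
       -3.94071178e-04, -4.29335926e-04]), 'effort': array([ 1.27802872e-03, -4.33649933e+01, -2.46025032e+01,  8.56305542e-05,
        7.52069056e-03,  1.53861811e-05]), 'position': array([204.5734544 , 483.06061388, 230.61661556]), 'tcp_rot': array([-6.25220748e-01, -3.07820062e+00,  2.32615546e-03]), 'ft_force': array([-0.52748317, -0.90907596, -0.15833123]), 'ft_torque': array([ 0.0364278 ,  0.00970793, -0.01088711]), 'gripper_force': 0.0, 'opening': 1.0014591178044154}
scene [[0.6, -0.58, 0.55, 1279.12], [0.8, 0.42, -0.42, -683.8], [0.01, 0.7, 0.72, 1119.63], [0.0, 0.0, 0.0, 1.0]] [[607.4, 0.0, 316.5], [0.0, 607.4, 233.5], [0.0, 0.0, 1.0]] ['color', 'range_z', 'intrinsics', 'cam_to_world']
side [[-1.0, 0.01, -0.06, 395.26], [-0.05, -0.54, 0.84, 1111.2], [-0.02, 0.84, 0.54, 811.49], [0.0, 0.0, 0.0, 1.0]] [[566.9, 0.0, 313.4], [0.0, 566.9, 238.6], [0.0, 0.0, 1.0]] ['color', 'range_z', 'intrinsics', 'cam_to_world']
```

View pics/scene0.png

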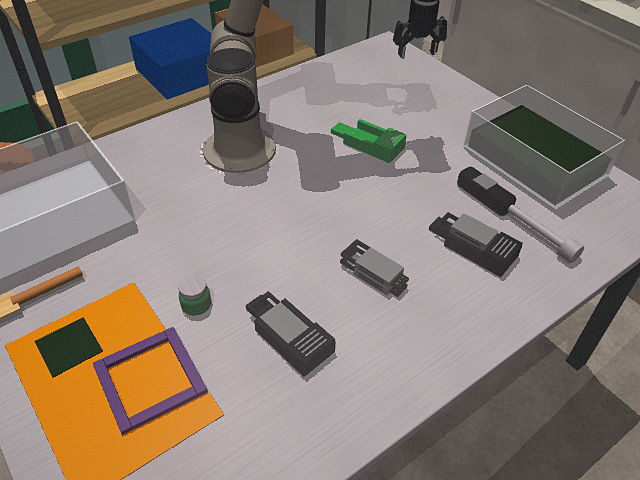

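View pics/side0.png

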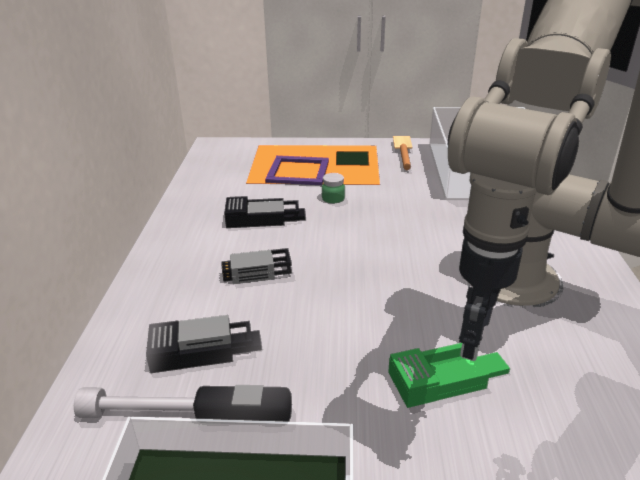

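The scene view shows black chargers with packs at about (290,330) and (475,240), and the pile at (375,268). The blender lies beside the second charger. I'll measure heights next to tell slim from thick.

```bash
python3 - <<'E'
from h import *
import pickle
for n,boxes in (("scene",dict(A=(235,280,345,380),P=(335,235,415,300),B=(425,205,525,280))),("side",dict(A=(220,190,310,232),P=(215,245,297,285),B=(140,310,265,372)))):
    c=pickle.load(open(n+".pkl","rb"));
    out=[]
    for k,(a,b,d,e) in boxes.items():
        v,u=np.mgrid[b:e,a:d];p=world(c,u,v).reshape(-1,3);col=c["color"][b:e,a:d].reshape(-1,3).astype(int)
        ok=c["range_z"][b:e,a:d].reshape(-1)>0
        print(n,k,np.histogram(p[ok,2],bins=np.arange(-4,80,4))[0])
        m=ok&(np.ptp(col,axis=1)<12)&(col[:,0]>105)&(col[:,0]<175)&(p[:,2]>25)
        q=p[m]; zt=np.median(q[:,2]); q=q[abs(q[:,2]-zt)<3]
        r=cv2.minAreaRect(q[:,:2].astype(np.float32)); print("  grey",len(q),zt.round(1),r, q[:,:2].mean(0))
        m=ok&(p[:,2]>8)
        r=cv2.minAreaRect(p[m][:,:2].astype(np.float32));print("  all",r)
    I=[cv2.resize(c["color"][b:e,a:d][...,::-1],None,fx=4,fy=4,interpolation=cv2.INTER_CUBIC) for a,b,d,e in boxes.values()]
E
```

```text
scene A [4375 1460  134  168  174   84   82  115  207  841  800  142  452  526
   50    1    0    0    0    0]
  grey 820 36.7 ((641.39501953125, -253.38308715820312), (178.99603271484375, 76.24769592285156), 6.548061847686768) [ 619.41835338 -263.12661522]
  all ((621.9478759765625, -262.2838134765625), (224.14276123046875, 94.29613494873047), 6.369347095489502)
scene P [1855  544   77  113   92  134   84   56   72  177  112  354  563  133
    2    0    0    0    0    0]
  grey 653 45.7 ((598.7879638671875, 4.4368133544921875), (140.99246215820312, 64.69620513916016), 11.852176666259766) [620.54135334   7.64822718]
  all ((609.8330688476562, 4.700504302978516), (166.80067443847656, 69.67494201660156), 13.312816619873047)
scene B [2352  682  156  178  167  100  131  173  222  285  177  139  402  335
  255  448   98    2    0    0]
  grey 536 56.7 ((695.26123046875, 273.1988525390625), (139.3558349609375, 64.23974609375), 13.306952476501465) [677.45499013 267.83354912]
  all ((665.614990234375, 326.40008544921875), (224.3040008544922, 220.021728515625), 11.392934799194336)
side A [ 36
[... 375 characters left out ...]
  93  117   95  139   61   67   90  166  107  299  494
   20    0    0    0    0    0]
  grey 588 49.1 ((596.0120849609375, 6.650215148925781), (141.85935974121094, 64.15235900878906), 13.001603126525879) [614.25760119  12.88897911]
  all ((606.6531372070312, 8.79202651977539), (164.6772918701172, 72.97528839111328), 15.067890167236328)
side B [ 845 2182  216  177  380  214  112  158  193  239  461  179  145  793
  297  380  720   16    0    0]
  grey 972 60.2 ((672.8143310546875, 271.24725341796875), (99.46637725830078, 64.72026824951172), 12.962187767028809) [672.51193704 272.81975269]
  all ((673.3465576171875, 271.827880859375), (221.3838348388672, 95.90111541748047), 12.690986633300781)
```

The heights show charger A, at about (618,-261), holds the slim pack. B is the thick one. I'll move over the pile and look with the wrist camera.

Request:
move_arm(
  claw=[0, 0, 0, 0, 0],
  linear=[
    [-0.034, -0.02, 0],
    [-0.034, -0.02, 0],
    [-0.034, -0.02, 0],
    [-0.034, -0.02, 0],
    [-0.034, -0.02, 0],
  ],
  roll=[0, 0, 0, 0, 0],
)

```text
clock: 0.52
position: [322.7, 323.4, 231.1]
tcp_rot: [-0.624, -3.079, 0.001]
ft_force: [1.7, 0.5, 0.6]
opening: 0.999
gripper_force: 0.0
```

Request:
move_arm(
  claw=[0, 0, 0, 0, 0],
  linear=[
    [-0.034, -0.02, 0],
    [-0.034, -0.02, 0],
    [-0.034, -0.02, 0],
    [-0.034, -0.02, 0],
    [-0.034, -0.02, 0],
  ],
  roll=[0, 0, 0, 0, 0],
)

```text
clock: 0.93
position: [440.4, 164.8, 231.2]
tcp_rot: [-0.625, -3.078, 0.0]
ft_force: [1.5, 2.2, 0.5]
opening: 0.999
gripper_force: 0.0
```

Request:
move_arm(
  claw=[0, 0, 0, 0, 0],
  linear=[
    [-0.034, -0.02, 0],
    [-0.034, -0.02, 0],
    [-0.034, -0.02, 0],
    [-0.034, -0.02, 0],
    [-0.034, -0.02, 0],
  ],
  roll=[0, 0, 0, 0, 0],
)

```text
clock: 1.35
position: [558.0, 6.4, 230.9]
tcp_rot: [-0.626, -3.078, -0.0]
ft_force: [0.3, 0.5, 0.2]
opening: 0.998
gripper_force: 0.0
```

Request:
move_arm(
  claw=[0, 0, 0, 0, 0],
  linear=[
    [0, 0, 0],
    [0, 0, 0],
    [0, 0, 0],
    [0, 0, 0],
    [0, 0, 0],
  ],
  roll=[-7, -7, -7, -7, -7],
)

```text
clock: 1.77
position: [557.1, 8.1, 230.7]
tcp_rot: [0.338, -3.122, -0.001]
ft_force: [-0.5, 0.3, 1.1]
opening: 1.0
gripper_force: 0.0
```

```bash
python3 - <<'E'
from h import *
import pickle
s=bot.read_state();print(s["position"],s["tcp_rot"],s["joints"])
c=grab("wrist");cv2.imwrite("pics/w1.png",c["color"][...,::-1]);pickle.dump(c,open("w1.pkl","wb"))
print(np.array(c["cam_to_world"]).round(2).tolist(),np.array(c["tool_from_camera"]).round(2).tolist())
E
```

```text
[557.13036613   8.05299943 230.69835726] [ 3.38091759e-01 -3.12216114e+00 -6.62309158e-04] [-1.23176711e-01  4.02340133e-01  1.43397248e+00  1.45615348e-04
  1.30652450e+00 -1.90974600e+00]
[[-0.21, -0.94, -0.27, 488.72], [0.98, -0.21, -0.06, -7.23], [-0.0, -0.28, 0.96, 372.54], [0.0, 0.0, 0.0, 1.0]] [[0.0, 0.96, 0.28, 70.26], [1.0, -0.0, 0.0, -0.21], [0.0, 0.28, -0.96, -141.76], [0.0, 0.0, 0.0, 1.0]]
```

View pics/w1.png

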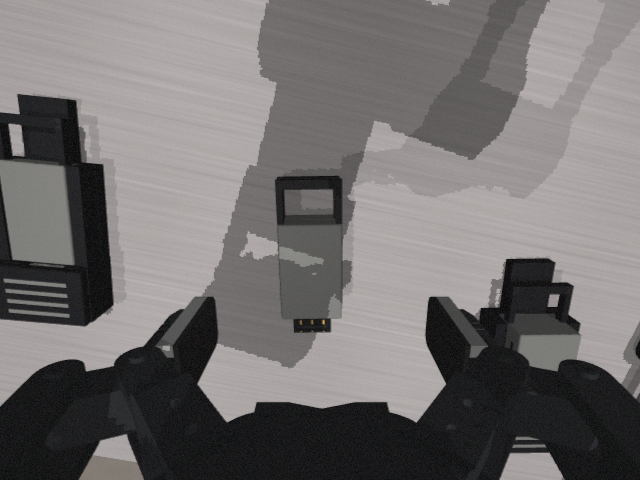

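The wrist view shows the pile: loop at about (309,200) and block from (278,222) to (342,318). The slim charger is at left, with its pack's top at about (35,213). I'll compute the pile pose and enlarge both.

```bash
cat >> h.py <<'E'
def ray(c,uv,z):
    uv=np.atleast_2d(uv).astype(float);K=np.array(c["intrinsics"]);T=np.array(c["cam_to_world"])
    d=np.stack([(uv[:,0]-K[0,2])/K[0,0],-(uv[:,1]-K[1,2])/K[1,1],-np.ones(len(uv))],-1)@T[:3,:3].T
    return T[:3,3]+d*((z-T[2,3])/d[:,2])[:,None]
E
python3 - <<'E'
from h import *
import pickle
c=pickle.load(open("w1.pkl","rb"))
a,b,d,e=265,165,355,340
v,u=np.mgrid[b:e,a:d];p=world(c,u,v)
m=(p[...,2]>40)&(c["range_z"][b:e,a:d]>0)
q=p[m]; print(np.median(q[:,2])); 
r=cv2.minAreaRect(q[:,:2].astype(np.float32));print("all depth",r)
uv=np.stack([u[m],v[m]],-1); w=ray(c,uv,48)[:,:2]; print("ray48",cv2.minAreaRect(w.astype(np.float32)))
I1=cv2.resize(c["color"][b:e,a:d],None,fx=3.4,fy=3.4,interpolation=cv2.INTER_CUBIC)
I2=cv2.resize(c["color"][80:340,0:130],None,fx=2.288,fy=2.288,interpolation=cv2.INTER_CUBIC)
print(I1.shape,I2.shape)
I=np.hstack([I1,I2[:I1.shape[0]]] if I2.shape[0]>=I1.shape[0] else [I1[:I2.shape[0]],I2]);cv2.imwrite("pics/c1.png",I[...,::-1])
E
```

```text
47.08245157628096
all depth ((597.8441162109375, 5.2717742919921875), (141.975830078125, 62.863685607910156), 13.193643569946289)
ray48 ((596.816162109375, 5.239551544189453), (141.66470336914062, 61.88597869873047), 13.179439544677734)
(595, 306, 3) (595, 297, 3)
```

View pics/c1.png

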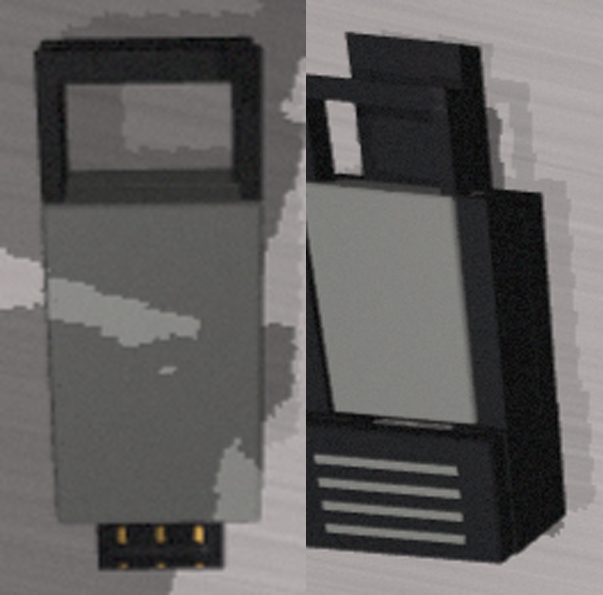

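The crops show the pile's loop and block edges clearly, with the block from x 43 to 262 and y 204 to 520 in the crop. The slim pack's loop is above the charger's bed tongue. Moving above the slim pack.

Request:
move_arm(
  claw=[0, 0, 0, 0],
  linear=[
    [0.0082, -0.0386, 0],
    [0.0082, -0.0386, 0],
    [0.0082, -0.0386, 0],
    [0.0082, -0.0386, 0],
  ],
  roll=[0, 0, 0, 0],
)

```text
clock: 2.15
position: [557.1, -150.9, 231.0]
tcp_rot: [0.326, -3.124, -0.0]
ft_force: [0.7, 0.4, 0.1]
opening: 1.002
gripper_force: 0.0
```

Request:
move_arm(
  claw=[0, 0, 0, 0, 0],
  linear=[
    [0.0082, -0.0386, 0],
    [0.0082, -0.0386, 0],
    [0.0082, -0.0386, 0],
    [0, 0, 0],
    [0, 0, 0],
  ],
  roll=[0, 0, 0, 5.4, 0],
)

```text
clock: 2.57
position: [556.8, -270.2, 230.2]
tcp_rot: [0.167, -3.136, -0.002]
ft_force: [0.0, 1.0, 0.8]
opening: 1.0
gripper_force: 0.0
```

```bash
python3 - <<'E'
from h import *
import pickle
s=bot.read_state();print(s["position"],s["tcp_rot"],s["joints"])
c=grab("wrist");cv2.imwrite("pics/w2.png",c["color"][...,::-1]);pickle.dump(c,open("w2.pkl","wb"))
E
```

```text
[ 556.82710606 -270.21682749  230.23157424] [ 1.66734496e-01 -3.13603157e+00 -1.50148155e-03] [-5.75611789e-01  5.19051207e-01  1.24543770e+00  1.09970945e-04
  1.37858119e+00 -2.25266388e+00]
```

View pics/w2.png

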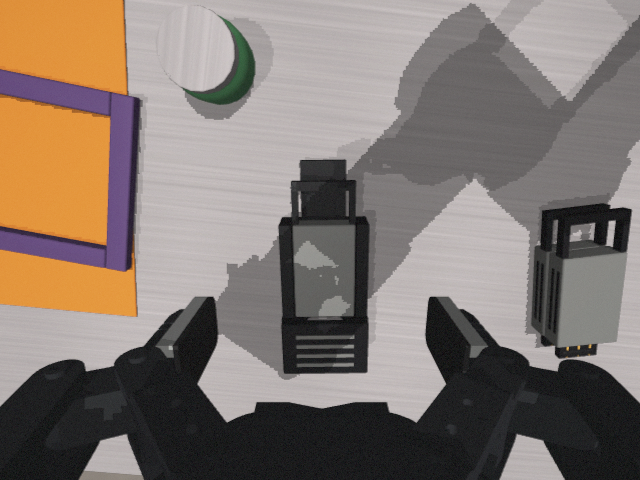

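The slim pack's grey top spans (294,222) to (356,318), with its loop at about (324,203) above the bed tongue. It is aligned with the image to within a degree.

```bash
python3 - <<'E'
from h import *
import pickle
c=pickle.load(open("w2.pkl","rb"))
a,b,d,e=285,219,362,322
v,u=np.mgrid[b:e,a:d];p=world(c,u,v);g=c["color"][b:e,a:d].astype(int)
m=(g.min(-1)>70)&(p[...,2]>30)
m=cv2.morphologyEx(m.astype(np.uint8),cv2.MORPH_OPEN,np.ones((5,5)))>0
r=cv2.minAreaRect(ray(c,np.stack([u[m],v[m]],-1),38)[:,:2].astype(np.float32));print("top",r,np.median(p[m][:,2]))
# charger+pack: cheeks/socket rect by depth
v,u=np.mgrid[210:378,270:380];p=world(c,u,v);m=(p[...,2]>32)
q=p[m];print("charger hi (-50..111 or -92)",cv2.minAreaRect(q[:,:2].astype(np.float32)))
# loop pixel brightness profile
print(c["color"][165:235,324].mean(-1).astype(int).tolist())
print(c["color"][200,282:366].mean(-1).astype(int).tolist())
E
```

```text
top ((620.3526000976562, -260.8983459472656), (102.23422241210938, 60.6488151550293), 6.748359680175781) 37.328296389458814
charger hi (-50..111 or -92) ((608.3985595703125, -262.587158203125), (244.4026336669922, 91.05453491210938), 7.262187480926514)
[55, 54, 55, 52, 52, 52, 48, 50, 55, 52, 55, 44, 47, 45, 40, 34, 33, 50, 40, 36, 37, 42, 40, 40, 40, 37, 39, 38, 33, 39, 39, 33, 36, 40, 41, 36, 32, 40, 32, 30, 29, 32, 38, 39, 32, 38, 37, 35, 34, 31, 34, 32, 27, 28, 32, 47, 57, 56, 57, 57, 78, 92, 100, 104, 101, 102, 103, 102, 103, 101]
[188, 187, 187, 187, 188, 189, 187, 186, 172, 96, 49, 53, 47, 50, 51, 72, 131, 187, 166, 78, 39, 37, 42, 41, 40, 43, 52, 44, 36, 39, 39, 39, 35, 37, 37, 36, 38, 31, 34, 38, 42, 39, 36, 26, 36, 33, 40, 40, 35, 36, 25, 39, 35, 35, 35, 35, 35, 37, 35, 34, 35, 37, 37, 55, 88, 103, 92, 41, 32, 37, 34, 29, 34, 56, 91, 104, 103, 103, 102, 104, 105, 123, 124, 126]
```

Request:
move_arm(
  claw=[1, 1, 1, 1, 1],
  linear=[
    [0.0027, 0.0013, 0],
    [0, 0, 0.02],
    [0, 0, 0.04],
    [0, 0, 0.04],
    [0, 0, 0.04],
  ],
  roll=[-0.8, 0, 0, 0, 0],
)

```text
clock: 3.03
position: [555.1, -265.2, 90.8]
tcp_rot: [-0.21, 3.133, -0.001]
ft_force: [1.1, -0.8, -0.5]
opening: 0.298
gripper_force: 0.0
```

Request:
move_arm(
  claw=[1, 1, 1, 1, 1],
  linear=[
    [0, 0, 0.02],
    [0, 0, 0],
    [0, 0, 0],
    [0, 0, 0],
    [0, 0, 0],
  ],
  roll=[0, 0, 0, 0, 0],
)

```text
clock: 3.45
position: [556.2, -267.3, 73.9]
tcp_rot: [-0.205, 3.131, -0.004]
ft_force: [0.1, 0.0, 1.2]
opening: -0.001
gripper_force: 0.0
```

```bash
python3 - <<'E'
from h import *
c=grab("wrist");cv2.imwrite("pics/w3.png",c["color"][...,::-1])
s=bot.read_state();print(s["position"],s["tcp_rot"],s["opening"])
E
```

```text
[ 556.02933215 -267.42266713   73.77503793] [-0.20482737  3.13132124 -0.00391894] -0.0014368360505340719
```

View pics/w3.png

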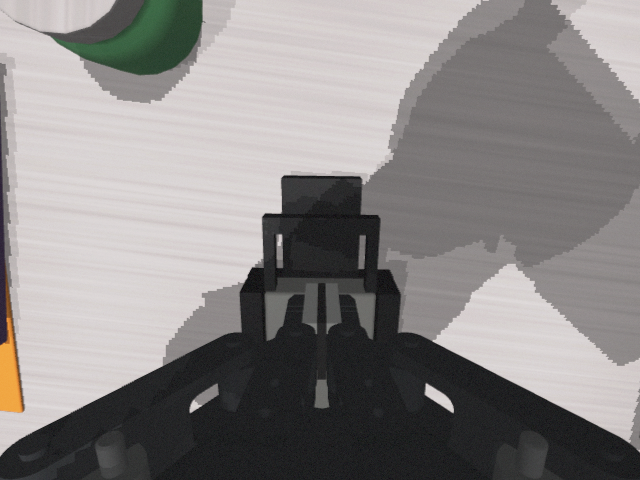

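The closed fingertips at (321,285) are aligned laterally with the loop opening, centred at about (321,250). I'll check the x position by ray.

```bash
python3 - <<'E'
from h import *
c=grab("wrist");s=bot.read_state()
M=R.from_rotvec(s["tcp_rot"]).as_matrix()
for uv,z in (((321,214),36),((321,228),36),((321,277),38),((268,240),36),((375,240),36)):
    print(uv,z,((ray(c,uv,z)[0]-s["position"])@M).round(1))
print(c["color"][205:290,321].mean(-1).astype(int).tolist())
print(np.degrees(np.arctan2(M[1,0],M[0,0])))
E
```

```text
(321, 214) 36 [30.9 -0.5 37.3]
(321, 228) 36 [23.4 -0.5 37.4]
(321, 277) 38 [-3.4 -0.5 35.4]
(268, 240) 36 [ 16.8 -28.6  37.5]
(375, 240) 36 [16.9 28.  37.3]
[35, 34, 31, 33, 24, 30, 32, 34, 32, 27, 20, 20, 12, 31, 39, 32, 34, 31, 35, 30, 26, 25, 34, 33, 28, 26, 36, 31, 28, 30, 31, 22, 32, 29, 34, 31, 28, 30, 25, 32, 29, 35, 37, 39, 36, 40, 36, 41, 44, 39, 36, 40, 39, 32, 42, 38, 38, 34, 41, 37, 33, 36, 39, 34, 35, 40, 39, 27, 25, 33, 30, 27, 28, 39, 66, 66, 62, 61, 39, 27, 32, 27, 27, 31, 27]
-172.52952002869478
```

Request:
move_arm(
  claw=[1, 1, 1, 1, 1],
  linear=[
    [0.0045, 0, 0],
    [0, 0, 0.02],
    [0, 0, 0.02],
    [0, 0, 0.013],
    [0, 0, 0],
  ],
  roll=[0, 0, 0, 0, 0],
)

```text
clock: 3.97
position: [548.5, -266.8, 16.0]
tcp_rot: [0.203, -3.131, -0.004]
ft_force: [-1.0, -0.2, 1.0]
opening: 0.003
gripper_force: 0.0
```

Request:
move_arm(
  claw=[1, 1, 1, 1, 1],
  linear=[
    [0.004, 0, 0],
    [0.004, 0, 0],
    [0.004, 0, 0],
    [0.004, 0, 0],
    [0.004, 0, 0],
  ],
  roll=[0, 0, 0, 0, 0],
)

```text
clock: 4.38
position: [531.5, -271.0, 20.2]
tcp_rot: [-0.204, 3.131, -0.004]
ft_force: [2.3, -0.5, 0.8]
opening: -0.005
gripper_force: 1.0
```

Request:
move_arm(
  claw=[1, 1, 1, 1, 1],
  linear=[
    [0.008, 0, 0],
    [0.008, 0, 0],
    [0.008, 0, 0],
    [0.008, 0, 0],
    [0.004, 0, 0],
  ],
  roll=[0, 0, 0, 0, 0],
)

```text
clock: 4.8
position: [493.3, -275.0, 18.3]
tcp_rot: [0.203, -3.134, -0.001]
ft_force: [1.4, 0.5, 2.0]
opening: -0.0
gripper_force: 0.9
```

```bash
python3 - <<'E'
from h import *
c=grab("scene");s=bot.read_state();print(s["position"],s["ft_force"])
I=cv2.resize(c["color"][260:400,200:360],None,fx=4,fy=4,interpolation=cv2.INTER_CUBIC);cv2.imwrite("pics/s2.png",I[...,::-1])
E
```

```text
[ 492.86765515 -274.92381025   18.20476019] [-0.34271149 -0.3978939  -0.56097517]
```

View pics/s2.png

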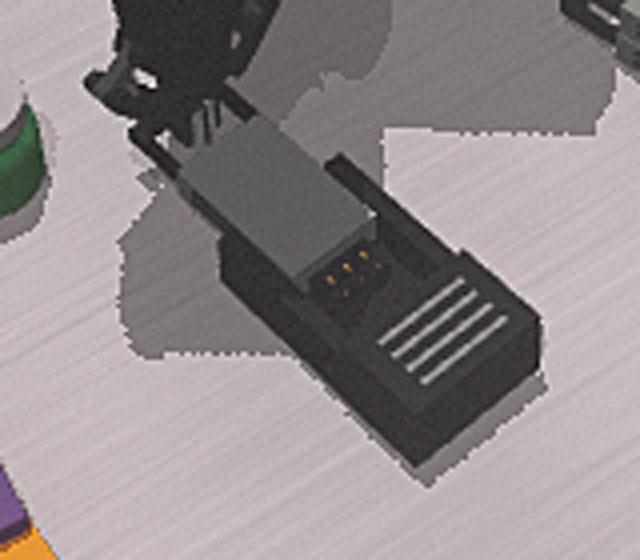

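The pack is drawn about 55 mm: its plug contacts are visible, clear of the socket, and it lies level. Drawing about 23 mm more.

Request:
move_arm(
  claw=[1, 1, 1, 1, 1],
  linear=[
    [0.006, 0, 0],
    [0.006, 0, 0],
    [0.006, 0, 0],
    [0.003, 0, 0],
    [0.0015, 0, 0],
  ],
  roll=[0, 0, 0, 0, 0],
)

```text
clock: 5.27
position: [471.8, -277.8, 18.2]
tcp_rot: [0.203, -3.135, -0.001]
ft_force: [1.9, -0.1, -0.9]
opening: -0.001
gripper_force: 0.5
```

Request:
move_arm(
  claw=[1, 1, 1, 1, 1],
  linear=[
    [-0.004, 0, 0],
    [0, 0, -0.02],
    [0, 0, -0.04],
    [0, 0, -0.04],
    [0, 0, 0],
  ],
  roll=[0, 0, 0, 0, 0],
)

```text
clock: 5.68
position: [479.9, -279.6, 125.5]
tcp_rot: [-0.204, 3.126, -0.013]
ft_force: [2.0, -1.6, -0.5]
opening: 0.004
gripper_force: 0.0
```

Request:
move_arm(
  claw=[0, 0, 0, 0, 0],
  linear=[
    [0, 0, -0.04],
    [0, 0, -0.04],
    [0, 0, -0.03],
    [0, 0, 0],
    [0, 0, 0],
  ],
  roll=[0, 0, 0, 0, 0],
)

```text
clock: 6.1
position: [477.2, -277.6, 229.9]
tcp_rot: [-0.204, 3.132, -0.004]
ft_force: [0.4, -0.3, -1.0]
opening: 0.708
gripper_force: 0.0
```

```bash
python3 - <<'E'
from h import *
import pickle
c=grab("wrist");s=bot.read_state();print(s["position"],s["tcp_rot"]);pickle.dump(c,open("w4.pkl","wb"))
cv2.imwrite("pics/w4.png",c["color"][...,::-1])
E
```

```text
[ 476.39636951 -277.05910306  228.02310237] [-2.03992438e-01  3.13496006e+00 -3.46177524e-05]
```

View pics/w4.png

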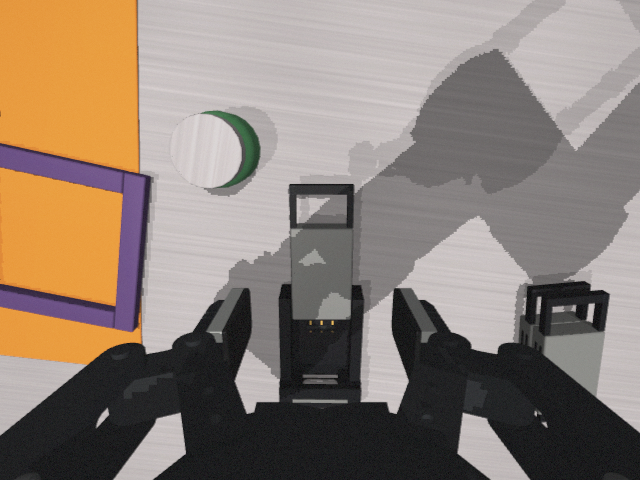

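The drawn pack lies level: block from (291,228) to (352,319), loop end at v=184. Its middle is ahead of the cheeks, which start at v≈286.

```bash
python3 - <<'E'
from h import *
import pickle
def fit(n,a,b,d,e,z0,z):
    c=pickle.load(open(n,"rb"));v,u=np.mgrid[b:e,a:d];p=world(c,u,v)
    m=p[...,2]>z0
    r=cv2.minAreaRect(ray(c,np.stack([u[m],v[m]],-1),z)[:,:2].astype(np.float32));return r
print(fit("w4.pkl",280,175,362,280,30,38))
c=pickle.load(open("w4.pkl","rb"))
s=bot.read_state();M=R.from_rotvec(s["tcp_rot"]).as_matrix();print(s["position"],np.degrees(np.arctan2(M[1,0],M[0,0])),s["opening"])
for uv,z in (((322,184),36),((322,228.5),38),((322,319),38),((291,260),38),((352.5,260),38),((280,286),38)): 
    P=ray(c,uv,z)[0];print(uv,P.round(1),((P-s["position"])@M).round(1))
print(c["color"][220:234,330].mean(-1).astype(int),c["color"][312:324,330].mean(-1).astype(int),c["color"][178:196,322].mean(-1).astype(int),c["color"][260,284:296].mean(-1).astype(int),c["color"][260,346:358].mean(-1).astype(int))
E
```

```text
((496.212890625, -276.08978271484375), (102.83320617675781, 76.79007720947266), 7.591610908508301)
[ 476.39636951 -277.05910306  228.02310237] -172.554003068721 0.7885619567927068
(322, 184) [ 451.9 -281.3   36. ] [ 24.8  -1.  192. ]
(322, 228.5) [ 494.5 -275.7   38. ] [-18.1  -1.  190. ]
(322, 319) [ 592.1 -262.8   38. ] [-116.6   -0.8  190. ]
(291, 260) [ 530.9 -302.2   38. ] [-50.8 -31.9 190. ]
(352.5, 260) [ 522.8 -241.2   38. ] [-50.6  29.6 190. ]
(280, 286) [ 560.4 -310.3   38. ] [-79.  -43.9 190. ]
[106 106 105  79  56  60  59  61  69  91 104 104 105 108] [147 147 146 145 147 148 145  91  40  46  41  42] [174 171 174 173 173 160  24  40  54  53  57  55  56  51  53  58  81 124] [127 129 127 126 128 128 118  80 100 105 107 108] [101 100 103 103 101  89  84 105 107 107 108 106]
```

Request:
move_arm(
  claw=[0, 0, 0, 0, 0],
  linear=[
    [-0.034, -0.001, 0],
    [-0.0333, 0, 0],
    [0, 0, 0.03],
    [0, 0, 0.04],
    [0, 0, 0.04],
  ],
  roll=[0, 0, 0, 0, 0],
)

```text
clock: 6.57
position: [543.2, -268.7, 115.3]
tcp_rot: [0.205, -3.134, -0.001]
ft_force: [0.5, -0.7, -0.9]
opening: 0.999
gripper_force: 0.0
```

Request:
move_arm(
  claw=[0, 0, 0, 0, 0],
  linear=[
    [0, 0, 0.03],
    [0, 0, 0.02],
    [0, 0, 0],
    [0, 0, 0],
    [0, 0, 0],
  ],
  roll=[0, 0, 0, 0, 0],
)

```text
clock: 6.98
position: [543.6, -269.7, 68.7]
tcp_rot: [-0.204, 3.135, -0.0]
ft_force: [-1.1, -0.1, 0.6]
opening: 1.0
gripper_force: 0.0
```

Request:
move_arm(
  claw=[0, 0, 0, 0, 0],
  linear=[
    [0, 0, 0.02],
    [0, 0, 0.02],
    [0, 0, 0.01],
    [0, 0, 0.004],
    [0, 0, 0],
  ],
  roll=[0, 0, 0, 0, 0],
)

```text
clock: 7.4
position: [543.4, -269.6, 14.5]
tcp_rot: [-0.204, 3.135, 0.0]
ft_force: [-1.2, 0.5, -0.4]
opening: 1.002
gripper_force: 0.0
```

Request:
move_arm(
  claw=[0.6, 0.6, 0.6, 0.6, 0.6],
  linear=[
    [0, 0, 0],
    [0, 0, 0],
    [0, 0, 0],
    [0, 0, 0],
    [0, 0, 0],
  ],
  roll=[0, 0, 0, 0, 0],
)

```text
clock: 7.82
position: [544.2, -270.1, 16.0]
tcp_rot: [-0.204, 3.132, -0.003]
ft_force: [-1.3, 0.5, 6.5]
opening: 0.709
gripper_force: 67.2
```

Request:
move_arm(
  claw=[0.6, 0.6, 0.6, 0.6, 0.6],
  linear=[
    [0, 0, -0.01],
    [0, 0, -0.02],
    [0, 0, -0.03],
    [0, 0, -0.03],
    [0, 0, -0.03],
  ],
  roll=[0, 0, 0, 0, 0],
)

```text
clock: 8.23
position: [542.8, -269.2, 135.8]
tcp_rot: [0.204, -3.134, -0.001]
ft_force: [-0.2, -0.5, -3.0]
opening: 0.708
gripper_force: 66.7
```

Request:
move_arm(
  claw=[0.6, 0.6, 0.6],
  linear=[
    [0, 0, -0.01],
    [0, 0, 0],
    [0, 0, 0],
  ],
  roll=[0, 0, 0],
)

```text
clock: 8.48
position: [542.8, -269.2, 143.6]
tcp_rot: [0.204, -3.134, -0.001]
ft_force: [0.4, -0.1, -3.0]
opening: 0.71
gripper_force: 66.9
```

```bash
python3 - <<'E'
from h import *
import pickle
c=grab("wrist");s=bot.read_state();print(s["position"],s["tcp_rot"],s["opening"],s["gripper_force"]);pickle.dump(c,open("w5.pkl","wb"))
cv2.imwrite("pics/w5.png",c["color"][...,::-1])
E
```

```text
[ 542.27748641 -268.9001215   142.46577812] [ 2.03502973e-01 -3.13251569e+00 -3.11062316e-03] 0.706155424543052 66.87252402305603
```

View pics/w5.png

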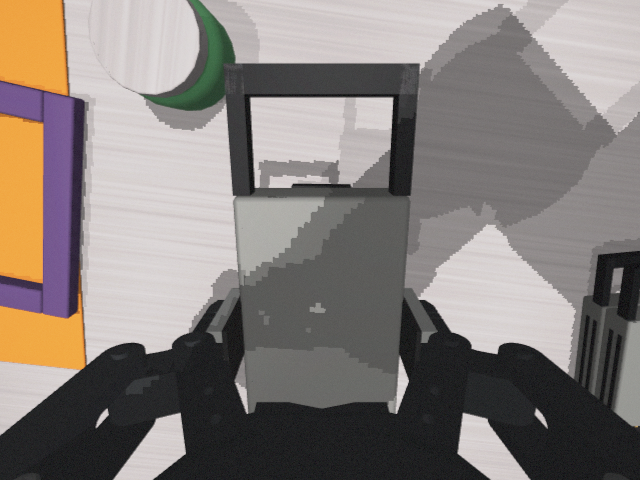

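The pack is held level and square, with the loop end at v=64 and the block front edge at v=196. I'll compute the in-hand pose and the pile pose the same way.

```bash
python3 - <<'E'
from h import *
import pickle
c=pickle.load(open("w5.pkl","rb"));c["cam_to_world"]=np.array(c["tool_from_camera"])
print("hand: loop end, block front L/R, loop corners L/R")
for uv,z in (((322,64),-20),((322,196),-22),((235,197),-22),((410,197),-22),((225,66),-20),((419,66),-20),((246,380),-22),((399,380),-22)): print(uv,ray(c,uv,z)[0].round(1))
v,u=np.mgrid[205:300,250:395];p=world(c,u,v)[...].reshape(-1,3);A=np.c_[p[:,:2],np.ones(len(p))];k=np.linalg.lstsq(A,p[:,2],rcond=None)[0];print("plane",k)
c=pickle.load(open("w1.pkl","rb"));T=np.array(c["cam_to_world"])@np.linalg.inv(np.array(c["tool_from_camera"]));P0=T[:3,3]
print("pile")
px=lambda x,y:(265+x/3.4-.35,165+y/3.4-.35)
for uv,z in ((px(150,40),46),(px(43,204),48),(px(262,200),48),(px(57,522),48),(px(262,520),48),(px(38,45),46),(px(262,45),46)):
    w=ray(c,uv,z)[0];print(w.round(1),((w-P0)@T[:3,:3]).round(1))
print(np.degrees(np.arctan2(T[1,0],T[0,0])))
E
```

```text
hand: loop end, block front L/R, loop corners L/R
(322, 64) [ 91.7  -0.1 -20. ]
(322, 196) [ 50.4  -0.  -22. ]
(235, 197) [ 50.1 -29.7 -22. ]
(410, 197) [ 50.1  30.  -22. ]
(225, 66) [ 91.1 -30.6 -20. ]
(419, 66) [ 91.2  30.3 -20. ]
(246, 380) [-23.5 -30.3 -22. ]
(399, 380) [-23.4  30.8 -22. ]
plane [-1.30439778e-01  6.23153197e-04 -1.76717453e+01]
pile
[526. -11.  46.] [ 34.3 -12.  184.7]
[576.3 -30.7  48. ] [-10.7 -42.1 182.7]
[562.1  28.4  48. ] [ -9.5  18.7 182.7]
[672.2  -8.8  48. ] [-109.1  -41.2  182.6]
[658.3  51.2  48. ] [-108.3   20.4  182.6]
[533.8 -40.1  46. ] [ 32.9 -42.2 184.7]
[520.8  18.8  46. ] [ 33.   18.1 184.7]
-167.63928659349696
```

```bash
python3 - <<'E'
from h import *
import pickle
def pl(p):
    p=p.reshape(-1,3);k=None;m=np.ones(len(p),bool)
    for _ in range(4):
        k=np.linalg.lstsq(np.c_[p[m][:,:2],np.ones(m.sum())],p[m][:,2],rcond=None)[0];r=abs(p[:,2]-np.c_[p[:,:2],np.ones(len(p))]@k);m=r<3*max(1,np.median(r))
    return k.round(4),np.median(r).round(2)
c=pickle.load(open("w4.pkl","rb"));v,u=np.mgrid[232:315,295:350];print("w4",pl(world(c,u,v)))
c=pickle.load(open("w5.pkl","rb"));v,u=np.mgrid[205:390,255:390];print("w5",pl(world(c,u,v)))
v,u=np.mgrid[205:390:30,320:321];print(world(c,u,v,np.array(c["tool_from_camera"])).round(1).reshape(-1,3).tolist())
v,u=np.mgrid[66:92:6,320:321];print(world(c,u,v,np.array(c["tool_from_camera"])).round(1).reshape(-1,3).tolist())
E
```

```text
w4 (array([ 1.00000e-03, -1.70000e-03,  3.63267e+01]), np.float64(0.46))
w5 (array([-1.60000e-03,  1.00000e-04,  1.65718e+02]), np.float64(0.39))
[[47.3, -0.7, -22.0], [36.4, -0.7, -21.0], [70.2, -0.2, -141.8], [13.3, -0.7, -21.4], [0.8, -0.7, -21.4], [-11.6, -0.7, -22.5], [-27.4, -0.7, -20.0]]
[[91.4, -0.7, -18.4], [89.6, -0.7, -18.8], [87.8, -0.7, -19.4], [86.0, -0.7, -19.3], [84.1, -0.7, -20.8]]
```

Level in hand (the earlier slope came from depth dropouts). The pile is at about (617.2, 9.7), yaw 13.1°. Carrying the pack over.

Request:
move_arm(
  claw=[0.6, 0.6, 0.6, 0.6, 0.6],
  linear=[
    [-0.008, 0.018, 0],
    [-0.011, 0.0267, 0],
    [-0.011, 0.0267, 0],
    [-0.011, 0.0267, 0],
    [-0.011, 0.0267, 0],
  ],
  roll=[0, 0, 0, 0, 0],
)

```text
clock: 8.95
position: [577.5, -137.4, 141.4]
tcp_rot: [0.203, -3.131, -0.003]
ft_force: [-0.0, -0.3, -2.0]
opening: 0.71
gripper_force: 66.8
```

Request:
move_arm(
  claw=[0.6, 0.6, 0.6, 0.6, 0.6],
  linear=[
    [-0.011, 0.0267, 0],
    [-0.011, 0.0267, 0],
    [-0.011, 0.0267, 0],
    [-0.011, 0.0267, 0],
    [-0.008, 0.02, 0],
  ],
  roll=[0, 0, 0, 0, 0],
)

```text
clock: 9.37
position: [612.8, -4.0, 141.4]
tcp_rot: [0.205, -3.13, -0.002]
ft_force: [0.9, -0.3, -3.1]
opening: 0.71
gripper_force: 66.8
```

Request:
move_arm(
  claw=[0.6, 0.6, 0.6, 0.6, 0.6],
  linear=[
    [-0.006, 0.0154, 0],
    [0, 0, 0],
    [0, 0, 0],
    [0, 0, 0],
    [0, 0, 0],
  ],
  roll=[0, -2.9, -2.8, 0, 0],
)

```text
clock: 9.78
position: [616.8, 9.6, 142.1]
tcp_rot: [0.357, -3.117, -0.001]
ft_force: [-0.3, -0.5, -2.8]
opening: 0.71
gripper_force: 66.8
```

```bash
python3 - <<'E'
from h import *
q=[]
for _ in range(5):
    bot.capture("side"); s=bot.read_state(); M=R.from_rotvec(s["tcp_rot"]).as_matrix(); q.append([*s["position"],np.degrees(np.arctan2(M[1,0],M[0,0]))])
q=np.array(q);print(q.round(1));m=q.mean(0);print(m,"tool shift",(np.array([617.2,9.7,m[2]])-m[:3])@M,s["opening"],s["ft_force"])
E
```

```text
[[ 617.     9.4  142.5 -167. ]
 [ 617.2    9.3  143.  -167. ]
 [ 617.4    9.2  143.4 -167. ]
 [ 617.5    9.1  143.7 -166.9]
 [ 617.6    9.2  144.  -166.9]]
[ 617.34527132    9.22775867  143.32887808 -166.95014044] tool shift [3.47163086e-02 4.92859397e-01 1.45935453e-04] 0.7063944580094783 [ 0.69948979 -0.42488767 -1.80621108]
```

Request:
move_arm(
  claw=[0.6, 0.6, 0.6, 0.6, 0.6],
  linear=[
    [0, 0, 0.02],
    [0, 0, 0.025],
    [0, 0, 0.02],
    [0, 0, 0.01],
    [0, 0, 0.007],
  ],
  roll=[0, 0, 0, 0, 0],
)

```text
clock: 10.45
position: [617.1, 9.4, 60.9]
tcp_rot: [0.358, -3.119, -0.001]
ft_force: [-0.7, 0.4, -2.5]
opening: 0.713
gripper_force: 66.7
```

Request:
move_arm(
  claw=[0.6, 0.6, 0.6, 0.6, 0.6],
  linear=[
    [0, 0, 0.002],
    [0, 0, 0.002],
    [0, 0, 0.001],
    [0, 0, 0],
    [0, 0, 0],
  ],
  roll=[0, 0, 0, 0, 0],
)

```text
clock: 10.87
position: [618.3, 9.4, 58.2]
tcp_rot: [-0.359, 3.119, -0.0]
ft_force: [0.6, -0.0, -2.2]
opening: 0.711
gripper_force: 66.7
```

Request:
move_arm(
  claw=[0.6, 0.6, 0.6, 0.6, 0.6],
  linear=[
    [0, 0, 0.001],
    [0, 0, 0.001],
    [0, 0, 0.001],
    [0, 0, 0.001],
    [0, 0, 0],
  ],
  roll=[0, 0, 0, 0, 0],
)

```text
clock: 11.28
position: [617.6, 9.5, 53.0]
tcp_rot: [0.359, -3.121, -0.0]
ft_force: [0.7, -0.1, -2.6]
opening: 0.712
gripper_force: 66.7
```

Request:
move_arm(
  claw=[0.6, 0.6, 0.6, 0.6],
  linear=[
    [0, 0, 0.001],
    [0, 0, 0.001],
    [0, 0, 0],
    [0, 0, 0],
  ],
  roll=[0, 0, 0, 0],
)

```text
clock: 11.62
position: [617.8, 9.5, 51.2]
tcp_rot: [0.359, -3.121, -0.0]
ft_force: [0.1, 0.5, -2.3]
opening: 0.711
gripper_force: 66.7
```

Request:
move_arm(
  claw=[0.6, 0.6, 0.6],
  linear=[
    [0, 0, 0.0007],
    [0, 0, 0],
    [0, 0, 0],
  ],
  roll=[0, 0, 0],
)

```text
clock: 11.87
position: [617.8, 9.4, 50.6]
tcp_rot: [-0.359, 3.121, 0.0]
ft_force: [0.3, 0.2, -2.9]
opening: 0.71
gripper_force: 66.7
```

Request:
move_arm(
  claw=[0.6, 0.6, 0.6],
  linear=[
    [0, 0, 0.0007],
    [0, 0, 0],
    [0, 0, 0],
  ],
  roll=[0, 0, 0],
)

```text
clock: 12.12
position: [617.9, 9.5, 50.1]
tcp_rot: [-0.359, 3.121, 0.0]
ft_force: [-0.0, -0.2, -1.1]
opening: 0.711
gripper_force: 66.9
```

Just touching: the load went from -2.6 to -1.1 N. A little more.

Request:
move_arm(
  claw=[0.6, 0.6, 0.6],
  linear=[
    [0, 0, 0.0005],
    [0, 0, 0],
    [0, 0, 0],
  ],
  roll=[0, 0, 0],
)

```text
clock: 12.37
position: [617.9, 9.5, 50.0]
tcp_rot: [-0.359, 3.12, -0.0]
ft_force: [-2.4, -0.0, 4.4]
opening: 0.708
gripper_force: 67.6
```

Request:
move_arm(
  claw=[0.24, 0.18, 0.1, 0, 0],
  linear=[
    [0, 0, 0],
    [0, 0, 0],
    [0, 0, 0],
    [0, 0, 0],
    [0, 0, 0],
  ],
  roll=[0, 0, 0, 0, 0],
)

```text
clock: 12.78
position: [617.8, 9.5, 49.2]
tcp_rot: [0.359, -3.121, -0.0]
ft_force: [0.3, 0.1, 0.4]
opening: 0.996
gripper_force: 0.0
```

Request:
move_arm(
  claw=[0, 0, 0, 0, 0],
  linear=[
    [0, 0, -0.005],
    [0, 0, -0.02],
    [0, 0, -0.04],
    [0, 0, -0.04],
    [0, 0, -0.04],
  ],
  roll=[0, 0, 0, 0, 0],
)

```text
clock: 13.2
position: [617.4, 9.5, 196.2]
tcp_rot: [0.359, -3.12, -0.0]
ft_force: [1.8, -0.3, 0.4]
opening: 1.001
gripper_force: 0.0
```

Request:
move_arm(
  claw=[0, 0, 0, 0, 0],
  linear=[
    [0.03, 0, -0.02],
    [0.03, 0, -0.02],
    [0, 0, 0],
    [0, 0, 0],
    [0, 0, 0],
  ],
  roll=[0, 0, 0, 0, 0],
)

```text
clock: 13.62
position: [559.5, -4.2, 234.5]
tcp_rot: [-0.359, 3.12, 0.0]
ft_force: [-0.1, 0.6, -0.2]
opening: 1.004
gripper_force: 0.0
```

```bash
python3 - <<'E'
from h import *
s=bot.read_state();print(s["position"],s["ft_force"],s["clock"])
a=grab("wrist");b=grab("side")
I=np.hstack([cv2.resize(a["color"][150:345,240:390],(400,520),interpolation=cv2.INTER_CUBIC),cv2.resize(b["color"][210:300,205:305],(400,360),interpolation=cv2.INTER_CUBIC)[:360] if 0 else cv2.copyMakeBorder(cv2.resize(b["color"][210:300,205:305],(400,360),interpolation=cv2.INTER_CUBIC),0,160,0,0,cv2.BORDER_CONSTANT)])
cv2.imwrite("pics/f.png",I[...,::-1])
v,u=np.mgrid[150:345,240:390];p=world(a,u,v);m=p[...,2]>60;print(np.median(p[m][:,2]),cv2.minAreaRect(ray(a,np.stack([u[m],v[m]],-1),72)[:,:2].astype(np.float32)))
E
```

```text
[559.53101233  -4.1694807  234.50921124] [-0.09627697  0.60235147 -0.2230772 ] 13.6167
71.04524083221094 ((595.0297241210938, -5.116554260253906), (185.0757598876953, 132.50714111328125), 10.941442489624023)
```

View pics/f.png

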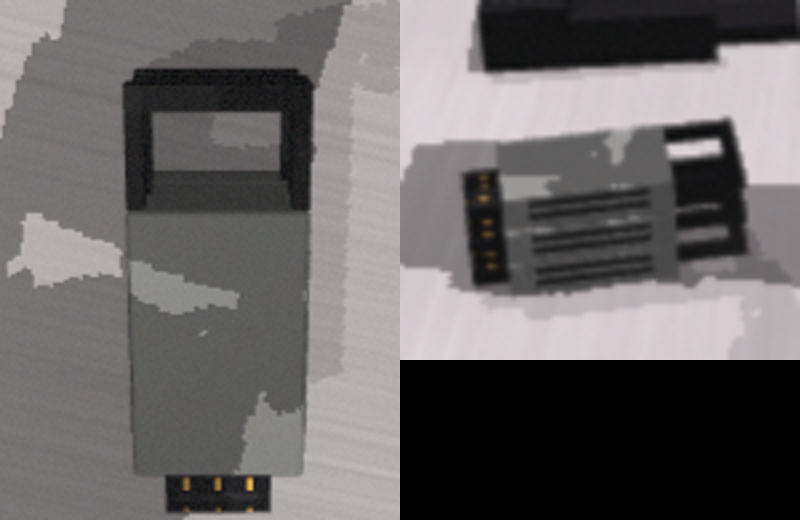

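The pack sits flat and square on the pile. From above, the block spans (128,212) to (305,475), and the loops and plugs line up in both views with no visible offset.

```bash
python3 -c "
from bench import bot
print(bot.finish_job())"
```

```text
the job is handed in; nothing more can be done
None
```

The slim pack is out of its charger and resting flat on the pile with its loop lined up above the others; the arm never went near the thick pack or touched the blender, jar or frame, and the job was handed in at about 14 s, though `finish_job` gave no verdict.

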